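# Lay the pepper mill down in the organiser tray

## Task

Put the pepper mill away in the wooden organiser tray: tip it over with a push near its top, without lifting it out, so that it lies lengthwise in the channel with its head towards the divider, then slide it along until its head is pressed snugly against the divider. Stop there by feel and let go: press lightly, do not shove the divider along, and leave the jars and everything else where they are.

Things in the scene. Friction and masses are not known exactly. Their poses are not given: they have to be found in the camera images.
- organiser: Long low wooden tray fixed to the worktop: a straight channel, 74 mm wide, between two rails 10 mm thick, rail tops 56 mm above the worktop. Origin: on the worktop under the channel's centre line; +y runs along the channel to its open end, x across. Floor: 8 mm above the origin. Open end (no wall) at y = +190 mm; end wall 56 mm high at y = -260 mm. A divider stands across the channel.
- divider_zone (a point): Fixed point of the tray, on the channel's floor at y = -95 mm: the nearest to the open end that the divider's face can be. The divider, an upright wooden plate 71 mm wide, 10 mm thick, top 59 mm above the worktop, starts 0 to 45 mm beyond it (towards -y), differently each time and NOT measured: feel or look for it. It slides stiffly, giving way at about 13 N.
- mill: Turned wooden pepper mill, round and waisted, 170 mm tall, 0.2 to 0.38 kg, 58 mm wide at the foot, 48 mm at the head (123 to 159 mm up), a 12 mm metal button on top. Origin: centre of its underside; z from foot to top. Starts upright in the channel near the open end. A push of under 2 N at 120 mm or more above its foot tips it; past about 20 degrees it falls. Lying, it slides at 1 to 3 N.
- mill_mid (a point): Point on the mill's axis half way up, 85 mm above its underside.
- mill_top (a point): Tip of the metal button on the mill's top, on its axis, 170 mm from its underside: the point that meets the divider.
- jar_near: Small spice jar with a cork-coloured lid, 45 mm wide, 52 mm tall, in the channel just behind the divider; origin under its centre. Not to be moved.
- jar_far: The like, 55 mm tall, between the first jar and the end wall. Not to be moved.
- mug: Mug, 101 mm tall, on the worktop right of the tray; origin under it. Not to be moved.
- tin: Low tin, 75 mm wide, 58 mm tall, right of the tray; origin under it. Not to be moved.
- lemon: Lemon, 78 mm long, right of the tray; origin under it. Not to be moved.
- garlic: Bulb of garlic, 60 mm, beyond the tray; origin under it. Not to be moved.

How it is judged (in metres and radians):
On the way, in this order (a step that is already met when the one before it is completed fails the run):
1. the mill has been tipped over and lies on its side in the channel, head towards the divider (angle between mill's own z axis and vertical above 1.4 rad and y of mill_top in the frame of organiser below 0 m and height (world z) of mill_mid below 0.06 m), for 0.2 s.
2. the mill's head is pressed against the divider with more than 2 N (angle between mill's own z axis and vertical above 1.4 rad and contact force between mill and divider_plate above 2 N), for 0.2 s.
At the end, for the whole second after the job is handed in: The mill lies at rest on its side on the channel's floor, along the channel (within about 8 degrees, its middle within 20 mm of the centre line), released, its top touching the divider (gap under 4 mm), the divider within 4 mm of where it was (angle between mill's own z axis and vertical above 1.4 rad and z of divider_plate in the frame of mill between 0.165 and 0.179 m and angle between the z axis of mill and the y axis of organiser, either way round below 0.15 rad and x of mill_mid in the frame of organiser between -0.02 and 0.02 m and height (world z) of mill_mid below 0.05 m and linear speed of mill below 0.02 m/s and distance of divider_plate from where it was at the start of the episode below 0.004 m).
It fails at once if the divider is shoved along by more than 4 mm (distance of divider_plate from where it was at the start of the episode above 0.004 m).
It fails at once if the mill is lifted (its middle higher than 125 mm) (height (world z) of mill_mid above 0.125 m).
It fails at once if the robot presses the mill with more than 20 N (contact force between the arm and mill above 20 N).
It fails at once if a jar or other bystander is moved by more than 10 mm (distance of any of jar_near, jar_far, mug, tin, lemon, garlic from where it was at the start of the episode above 0.01 m).
It also fails if it takes over 53 s, if anything falls off the work surface, if the arm or the gripper's body presses on something with over 40 N, if the wrist force passes 120 N, or if a joint passes its speed limit or range.

## Robot

A 7-joint arm with a two-finger parallel gripper is mounted at the origin on a cart in front of the work surface, level with it; the furniture and walls round the work are solid. World frame = base frame: x ahead of the robot, y to its left, z up, the work surface at z = 0. Lengths are in mm, angles in rad, forces in N, time in s.
With the tool pointing down it reaches from about 400 to 900 mm from the base axis. Payload 5.6 kg.
Tool frame: the origin (TCP) lies midway between the tips of the shut fingers; the grasp point (between the pads) lies 19 mm behind it; z points along the fingers, y is the line along which they close (so a half turn about z gives the same grasp; the last joint's range is limited). The gripper opens to 92 mm and grips with 3 to 60 N. Pads are 20 mm wide; open, the fingers measure 128 mm over their backs; the gripper's body (75 mm by 189 mm) begins 69 mm behind the grasp point.
Start: joints at [1.124, 0.468, -0.012, 1.603, 0.006, 1.071, -0.056], TCP at [255.356, -597.748, 214.592] pointing down, gripper open.
Joint ranges: [-2.53, 2.53], [-0.31, 2.02], [-1.57, 1.55], [0.28, 2.44], [-1.29, 4.43], [0.15, 1.84], [-2.92, 2.92]. Speed limits (rad/s): [2.57, 2.57, 3.14, 3.14, 3.14, 3.14, 3.14].

## Interface

Orientations are given as a rotation vector (axis times angle).
In Python, from cell import robot, grip, kin, viewer gives the robot as it stands. Calls block until the motion is done:
- robot.movep(position, orientation): joint-space move of the TCP to a pose.
- robot.servo_line(position, feed=150, rotation=None): straight line of the TCP; rotation=None keeps the orientation; feed is the mean speed in mm/s.
- robot.goto_joints(angles): joint-space move.
- grip(opening, newtons=None): opening from 0.0 (shut) to 1.0 (fully open); newtons is the grip in N (None keeps the last); returns when the fingers have stopped.
- robot.hold(seconds).
- kin.ik(position, orientation): joint angles nearest the present ones, or None.
- robot.observe(): the state.
- viewer.read_camera(name): name is "side" or "top" or "wrist"; returns the picture (384x512x3 uint8, red, green, blue); there is no depth.
- viewer.camera_info(name): a dict with "camera_matrix" (3x3 intrinsics, pixels), "R" (3x3) and "t" (3): a world point X has camera coordinates R X + t. Camera axes: x right, y down, z forward; pixel columns grow to the right and rows downward; lengths in mm; the calibration is good to about 2 mm. A picture is of the moment at which its call begins: read the wrist's pose just before it. camera_info takes no time and is no camera call; for the wrist camera it gives the pose at the moment of the call.
A pose or a line that the arm cannot do raises robot.IKError and nothing moves.
- robot.job_done(): hands the job in; it is judged then, once.
Trained networks look in the newest picture that a camera, given by its name, has taken for a name from the list of things; names that differ only in an ending like _2 or _b are one class to them, and where a whole thing is asked for, a point or a joint stands for the part that bears it (a point fixed in the world has none). Each returns a list of dicts, best first, with "confidence" (0 to 1); they miss things now and then, are a little off and sometimes report something else, mostly with a low value. They report only what shows in the picture. A call takes as long as a camera call.
- viewer.silhouettes(name, camera): "mask" (384x512 bool, what is visible of it).
- viewer.pinpoint(name, camera): "at" ([x, y, z] in mm, in the coordinates of the camera as it stood for that picture, good to about 4 mm: a listed point, or the origin of a listed thing).
The state is a dict: "t": time; "joints": joint angles; "joint_velocities": joint speeds; "joint_torque": joint torques, N m; "tcp_pos": TCP position; "tcp_rot": TCP orientation; "contact_force": force on the tool from outside, world axes, zero at the start; "wrist_torque": the same for the moment, N m; "grip_width": opening from 0.0 (shut) to 1.0 (fully open); "grip_force": force on a finger pad.
Only numpy, scipy, OpenCV 4.12 (cv2) and the standard library are available. Lean on these libraries where they do the work, as an engineer would, in place of code of your own. Each camera call takes 0.05 s, during which the arm holds its last target. There are 200 camera calls.

## Working session

There is one attempt and no reset: what is moved stays moved. The work goes in short steps, each a Python script; the robot and the scene stay as the last script left them, time stands still between calls to the robot, and variables do not carry over. Pictures are saved under pics/ and viewed, at most 10 in all, crops included, and the job is handed in when it is done.

```bash
ls; mkdir -p pics; cat > h.py <<'E'
import numpy as np, cv2
from cell import robot, grip, kin, viewer
def look(cam,fn=None):
    im=viewer.read_camera(cam)
    if fn: cv2.imwrite('pics/'+fn,im[:,:,::-1])
    return im
def find(n,cam):
    c=viewer.camera_info(cam);R=np.array(c['R']);t=np.array(c['t'])
    return [(np.round(R.T@(np.array(d['at'])-t),1),round(d['confidence'],2)) for d in viewer.pinpoint(n,cam)[:2]]
E
python3 - <<'E'
from h import *
a=look('top','t1.png');b=look('side','s1.png')
for n in ['organiser','divider_zone','mill','mill_mid','mill_top','jar_near','jar_far','mug','tin','lemon','garlic']:
    print(n,find(n,'top'),find(n,'side'))
s=robot.observe();print({k:s[k] for k in('t','tcp_pos','tcp_rot','contact_force')})
cv2.imwrite('pics/both.png',cv2.resize(np.vstack([a,b])[:,:,::-1],None,fx=.78,fy=.78))
E
```

```text
pics
organiser [(array([ 5.081e+02, -1.014e+02, -3.000e-01]), 0.63)] [(array([510.8, -96.9,  -1.6]), 0.83)]
divider_zone [(array([696.6,  49.9,   2.7]), 0.7), (array([ 500.4, -195.6,    2.4]), 0.62)] [(array([ 501.4, -193.9,    8.6]), 0.8)]
mill [(array([518.7,  44. ,   4.2]), 0.56)] [(array([518.3,  43.1,   6.2]), 0.85)]
mill_mid [(array([521.1,  40.3,  90. ]), 0.85)] [(array([518.9,  43.8,  89.9]), 0.74)]
mill_top [(array([521.1,  47.4, 182.4]), 0.98)] [(array([519.8,  45.5, 177.3]), 0.66)]
jar_near [(array([ 490.1, -286.3,    3.7]), 0.46)] [(array([ 489.4, -288.1,    5.4]), 0.46)]
jar_far [(array([ 500.7, -337.2,   14.7]), 0.59)] [(array([ 498.5, -337.1,   10.6]), 0.58)]
mug [(array([ 285.7, -425.9,   -0.7]), 0.97)] [(array([ 284.2, -422.5,    1.7]), 0.91)]
tin [(array([ 461.5, -532.2,   -1.3]), 0.81), (array([518.5,  41.4,   5.9]), 0.64)] [(array([ 464.4, -532. ,    2.6]), 0.95)]
lemon [(array([ 366.3, -543.4,    3. ]), 0.57)] [(array([ 364.2, -540. ,    4.3]), 0.78), (array([ 462. , -531.3,   -2.3]), 0.27)]
garlic [(array([694.8,  47.7,   3.4]), 0.57)] [(array([696. ,  52. ,   3.8]), 0.77)]
{'t': 1.2, 'tcp_pos': array([ 255.34891527, -597.74154178,  214.59308026]), 'tcp_rot': array([ 3.07778014e+00,  6.29855950e-01, -1.54098618e-05]), 'contact_force': array([ 0.44380885,  0.15177207, -0.68767082])}
```

View pics/both.png

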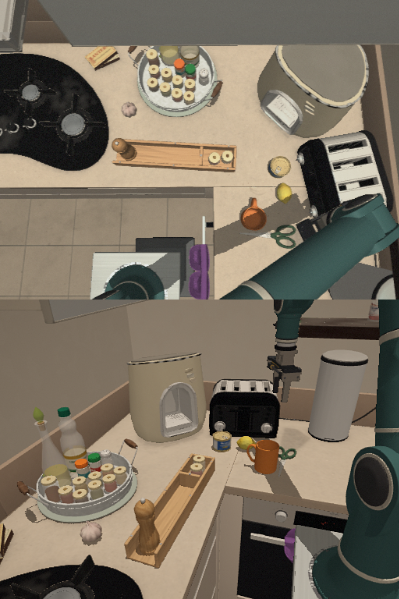

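The top and side views show the mill upright at the tray's left (+y) end and the two jars at the right end. The tray is turned about 5° from world y. Next I'll fit the tray's axis, look at the divider and check IK.

```bash
python3 - <<'E'
from h import *
from scipy.spatial.transform import Rotation as Ro
im=look('top')
c=viewer.camera_info('top');K=np.array(c['camera_matrix']);R=np.array(c['R']);t=np.array(c['t'])
def back(uv,z):
    d=R.T@np.linalg.solve(K,[uv[0],uv[1],1]);o=-R.T@t
    return o+d*(z-o[2])/d[2]
for cam in['top']:
    s=viewer.silhouettes('organiser',cam)
    m=s[0]['mask'];ys,xs=np.nonzero(m);print(s[0]['confidence'],m.sum())
    P=np.array([back((x,y),56)[:2] for x,y in zip(xs,ys)]).astype(np.float32)
    r=cv2.minAreaRect(P);print(r)
    x0,x1,y0,y1=xs.min()-8,xs.max()+8,ys.min()-12,ys.max()+12
    cv2.imwrite('pics/crop.png',cv2.resize(im[y0:y1,x0:x1,::-1],None,fx=4,fy=4,interpolation=cv2.INTER_CUBIC));print(x0,y0)
for a in (42.7,-47.3):
    a=np.radians(a);rv=np.pi*np.array([np.cos(a),np.sin(a),0])
    for p in([525,130,280],[525,130,140],[500,-20,30],[525,80,18]): print(p,np.round(kin.ik(p,rv),2) if kin.ik(p,rv) is not None else None)
E
```

```text
0.9 4216
((502.2118835449219, -142.7976837158203), (451.08563232421875, 102.13312530517578), 86.34928894042969)
138 167
[525, 130, 280] [ 0.36  0.34 -0.82  1.76  0.27  1.16 -0.62]
[525, 130, 140] [ 0.29  0.5  -0.75  1.9   0.43  0.91 -0.76]
[500, -20, 30] [ 0.36  0.56 -0.48  2.06  0.44  0.62 -0.5 ]
[525, 80, 18] [ 0.17  0.63 -0.49  1.99  0.48  0.64 -0.7 ]
[525, 130, 280] [ 0.64  0.56 -1.31  1.74  0.57  1.28  2.27]
[525, 130, 140] [ 0.61  0.85 -1.32  1.88  0.9   1.18  2.02]
[500, -20, 30] [-0.95  1.06  1.33  2.14 -1.22  1.12 -2.17]
[525, 80, 18] [ 0.69  1.15 -1.34  1.96  1.25  1.21  1.9 ]
```

View pics/crop.png

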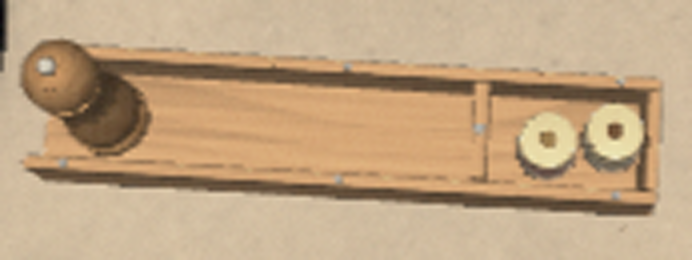

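Crop: the mill is at the left (button at crop (46,66)). The divider's top runs from (483,82) to (480,182), with the jars behind it at (547,140) and (614,130). Next I'll back-project the rail corners and move to behind the mill.

```bash
python3 - <<'E'
from h import *
c=viewer.camera_info('top');K=np.array(c['camera_matrix']);R=np.array(c['R']);t=np.array(c['t'])
def back(u,v,z):
    d=R.T@np.linalg.solve(K,[138+u/4,167+v/4,1]);o=-R.T@t
    return np.round((o+d*(z-o[2])/d[2])[:2],1)
print('upper outer',back(110,47,56),back(660,79,56)); print('lower outer',back(30,168,56),back(655,206,56))
print('div near edge top',back(475,84,59),back(472,180,59)); print('button',back(46,66,170+8))
s=robot.observe();p=s['tcp_pos'];rv=np.pi*np.array([np.cos(np.radians(42.8)),np.sin(np.radians(42.8)),0])
robot.servo_line([p[0],p[1],300],feed=200)
robot.movep([525,150,300],rv)
robot.servo_line([525,130,140],feed=150)
s=robot.observe();print(s['t'],s['tcp_pos'],s['contact_force'])
a=look('side','s2.png');b=look('top');print(find('mill','top'),find('mill_top','top'))
cv2.imwrite('pics/v2.png',np.hstack([a[200:384,100:400],b[120:304,60:360]])[:,:,::-1])
E
```

```text
upper outer [563.   32.4] [ 537.1 -370.4]
lower outer [472.9  85.8] [ 443.5 -364.6]
div near edge top [ 533.2 -235.5] [ 462.3 -233.4]
button [517.9  43.4]
5.9 [525.59345698 130.40841194 140.84893244] [0.73015876 0.23759867 0.15645411]
[(array([521.3,  43.9,   7.3]), 0.93)] [(array([520.5,  48.3, 179. ]), 0.78)]
```

View pics/v2.png

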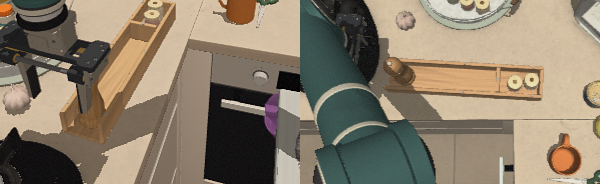

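The fingers are still open and clear of the mill. From the rails, the tray axis is turned 3.7°, with centre line x = 507.6 + 0.0647(y+100). The divider face is at about y = -234. Now I'll shut the gripper and push slowly until the mill tips.

```bash
cat >> h.py <<'E'
u=np.array([-.0646,-.998,0.])          # along the channel towards the divider
def at(y,z): return [507.6+.0647*(y+100),y,z]
A=np.radians(43.15); RV=np.pi*np.array([np.cos(A),np.sin(A),0])
def fy(): return float(np.array(robot.observe()['contact_force'])@u)   # reaction: negative when pushing
E
python3 - <<'E'
from h import *
grip(0.0,10)
robot.servo_line(at(95,142),feed=120,rotation=RV)
f0=fy();y=95;log=[];peak=0
while y>8:
    y-=5;robot.servo_line(at(y,142),feed=60);f=fy()-f0;log.append((y,round(f,1)));peak=min(peak,f)
    if peak<-.7 and f>-.3 and y<45:break
    if f<-8: break
robot.hold(.4)
print(f0,log,robot.observe()['t'])
a=look('side','s3.png');b=look('top')
for c in('top','side'): print(find('mill','%s'%c),find('mill_top',c),find('mill_mid',c))
cv2.imwrite('pics/v3.png',np.hstack([a[200:384,100:400],b[120:304,60:360]])[:,:,::-1])
E
```

```text
-0.01954832215343337 [(90, -0.9), (85, -0.9), (80, 0.0), (75, -0.5), (70, 0.5), (65, -0.0), (60, 0.5), (55, -0.4), (50, -0.9), (45, -0.2), (40, -1.2), (35, 0.7)] 11.2833
[(array([517.2,  37.6,  27. ]), 0.75)] [(array([477.1, -72.7, 151. ]), 0.87)] [(array([497.2, -18.8,  85.9]), 0.8)]
[(array([516.5,  36.8,  22.7]), 0.7)] [(array([479.3, -52. , 157.4]), 0.63)] [(array([497.7,  -7.6,  90.5]), 0.84)]
```

View pics/v3.png

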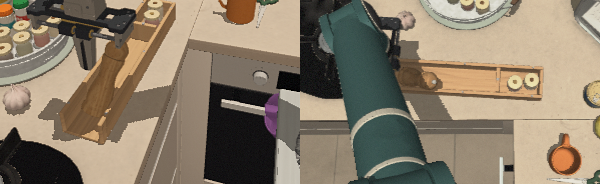

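The mill is caught mid-fall, leaning towards the divider and a little towards the near rail. I'll look again once it has settled.

```bash
python3 - <<'E'
from h import *
robot.hold(.5)
a=look('side','s4.png');b=look('top')
for c in('top','side'): print(find('mill','%s'%c),find('mill_top',c),find('mill_mid',c))
print(robot.observe()['t'],fy())
cv2.imwrite('pics/v4.png',np.hstack([a[200:384,100:400],b[120:304,60:360]])[:,:,::-1])
E
```

```text
[(array([522.9,  23.9,  36.5]), 0.57)] [(array([ 508.6, -145.9,   34.4]), 0.94), (array([ 488.9, -285.7,    8.4]), 0.38)] [(array([519.4, -58. ,  32.1]), 0.71)]
[(array([520.6,  21.3,  36.9]), 0.66)] [(array([ 506. , -142.6,   30.1]), 0.64)] [(array([512.3, -61.5,  34.7]), 0.79)]
12.5833 1.3224125822411836
```

View pics/v4.png

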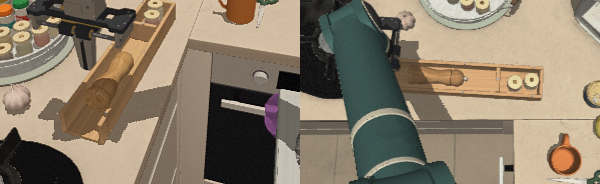

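The mill now lies in the channel with its foot at y≈23 and its button at y≈-145, so about 90 mm from the divider. I'll go in behind the foot and slide it by feel.

```bash
python3 - <<'E'
from h import *
robot.servo_line(at(72,142),feed=150); robot.servo_line(at(72,21),feed=120)
robot.hold(.3)
def F():
    v=[]
    for _ in range(4): robot.hold(.03);v.append(fy())
    return np.mean(v)
f0=F();y=72.;log=[]
while y>-85:
    s=6 if y>-30 else 1.0
    y-=s;robot.servo_line(at(y,21),feed=50 if s>1 else 20);f=fy()-f0
    if s==1 and f<-3.5: f=F()-f0
    log.append((round(y),round(float(f),1)))
    if f<-6.0: break
robot.hold(.5);print(f0,log,F()-f0,robot.observe()['t'],robot.observe()['tcp_pos'])
look('side');b=look('top')
for c in('top','side'): print(find('mill','%s'%c),find('mill_top',c),find('mill_mid',c))
cv2.imwrite('pics/v5.png',cv2.resize(b[160:240,130:320,::-1],None,fx=4,fy=4))
E
```

```text
0.23052665426285127 [(66, -0.2), (60, -0.7), (54, 0.2), (48, -0.5), (42, -0.1), (36, 0.1), (30, -0.4), (24, -0.5), (18, -0.8), (12, 0.8), (6, -0.5), (0, -0.4), (-6, -0.4), (-12, -0.4), (-18, 0.6), (-24, 0.3), (-30, -0.4), (-31, -0.5), (-32, -1.1), (-33, -1.4), (-34, -1.0), (-35, -2.0), (-36, -0.9), (-37, -0.8), (-38, -1.1), (-39, -1.5), (-40, -0.4), (-41, -1.6), (-42, -1.4), (-43, -1.1), (-44, -0.8), (-45, -0.8), (-46, -0.9), (-47, -1.7), (-48, -1.9), (-49, -1.6), (-50, -0.9), (-51, -1.3), (-52, -2.2), (-53, -3.0), (-54, -5.2), (-55, -7.1)] -6.893268069667158 26.2583 [510.69770042 -52.9363873   21.03050819]
[(array([514.3, -61.8,  30.3]), 0.97)] [(array([ 510. , -232.5,   35.5]), 0.76), (array([694.8,  45.9,   5. ]), 0.55)] [(array([ 512.7, -148.8,   38.1]), 0.94), (array([ 284.3, -424.1,    1.8]), 0.37)]
[(array([516.2, -66.1,  36.9]), 0.63)] [(array([ 512.1, -228.2,   29.4]), 0.75)] [(array([ 513.4, -148. ,   32.3]), 0.73)]
```

View pics/v5.png

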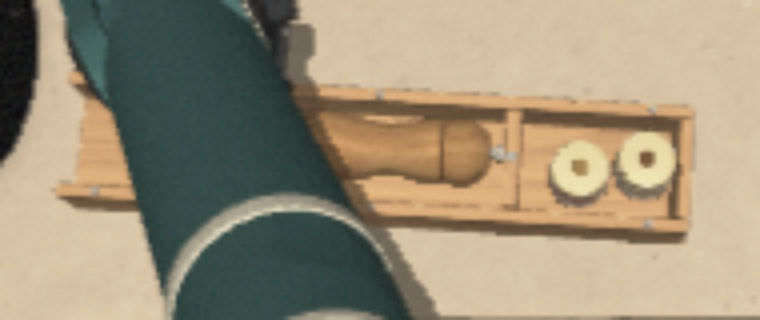

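The button is at the divider (pixel ~(500,155)) and the force holds at about 7 N. The jars haven't moved. The mill's middle is about 8 mm off the centre line, which is within tolerance. Next I'll back off gently, lift and check.

```bash
python3 - <<'E'
from h import *
robot.servo_line(at(-45,21),feed=20);robot.servo_line(at(-10,21),feed=80);robot.servo_line(at(-10,200),feed=150);robot.servo_line(at(60,250),feed=150)
look('side');b=look('top')
for c in('top','side'): print(find('mill','%s'%c),find('mill_top',c),find('mill_mid',c))
print(robot.observe()['t'])
cv2.imwrite('pics/v6.png',cv2.resize(b[160:240,130:320,::-1],None,fx=4,fy=4))
E
```

```text
[(array([516. , -64. ,  32.1]), 0.64)] [(array([ 511.5, -235.1,   32.5]), 0.56), (array([ 4.599e+02, -5.349e+02, -1.000e-01]), 0.21)] [(array([ 512.9, -150.3,   33.2]), 0.89)]
[(array([516. , -63.5,  37.2]), 0.56)] [(array([ 510.2, -231.5,   27.5]), 0.57)] [(array([ 512.3, -148.2,   30.5]), 0.87)]
30.3667
```

View pics/v6.png

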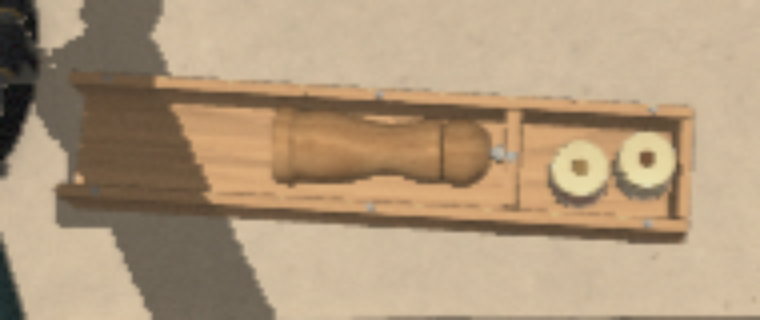

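The mill lies lengthwise with its button (~(500,154)) against the divider (~(513,155)). The arm is clear and nothing else has moved.

```bash
python3 -c "
from h import *
print(robot.job_done())"
```

```text
the job is handed in; nothing more can be done
None
```

The pepper mill is tipped over and lies lengthwise in the channel, its head pressed against the divider at about 7 N of push and then released; the jars and divider look unmoved in the last picture, and the job was handed in at about 30 s of the 53 s allowed, with no verdict returned.

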